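# Fit the adapter and hold a sprung focuser drawtube at its line

## Task

Slip the loose two-inch adapter over the spigot on top of the focuser drawtube until it sits fully home on the collar. Then take hold of the drawtube, draw it up against its return spring until the white engraved line around the tube is level with the lip of the focuser body, and finish there still holding it steady, so that I can fit the locking screw. Leave the lens cap, the filter cell and the thumb knob where they lie.

Things in the scene. Friction and masses are not known exactly. Their poses are not given: they have to be found in the camera images.
- clamp: Cast iron bench clamp, fixed, gripping an upright black round focuser body. Origin on the axis of focuser and drawtube at bench level; z up; x along the clamp screw, from its handle to the fixed jaw. Jaws x -69 to 79 mm, y +-40 mm, 105 mm high; foot 12 mm high, to x 95 mm, y +-50 mm; screw and cross handle (99 mm long, 62 mm high) to x -132 mm. Only focuser and drawtube stand higher.
- lip (a point): Centre of the focuser body's top edge (lip), 140 mm above the bench, 70 mm diameter, on the axis; fixed to the clamp. A small boss with an empty screw hole on the body's side stays 9 mm below the lip.
- drawtube (a joint): How far the drawtube is drawn up, in m: 0 fully in on its stop (start), 0.050 fully out, 0.030 line level with the lip. A spring pulls it in: 4.8 N at 0, 8.4 N at 0.030, plus about 3 N weight; let go, it returns to 0. It slides straight up and does not turn.
- shoulder (a point): Top of the drawtube. Origin: centre of the shoulder (collar's top face), z up; 32 mm above the lip at the start. Above it the bare metal spigot, 32 mm diameter, 22 mm high, the last 4 mm tapering to 26 mm. Below it the black knurled collar, 58 mm diameter, z -18 to 0 mm, to be gripped from above; below that 14 mm of black tube, 47 mm diameter, shows above the lip at the start.
- line (a point): Centre of the white engraved line (2 mm wide) round the 47 mm tube, 62 mm below the shoulder. At the start it is hidden in the focuser body, 30 mm below the lip; it appears at the lip once the tube is drawn up 30 mm.
- adapter: Loose silver two-inch adapter: plain open sleeve, 51 mm outside diameter, 35 mm bore right through, 28 mm long, about 85 g, standing upright on the bench; both ends alike. Origin at the centre of its lower end, z along the bore. It passes over the spigot with 1.5 mm to spare all round and is home when its lower end rests on the shoulder.
- lens_cap: Bystander: yellow closed plastic lens cap, 65 mm diameter, 13 mm high, flat on the bench. Origin at the centre of its underside.
- filter_cell: Bystander: flat black solar filter cell with smoky glass in it, 60 mm diameter, 10 mm high, on the bench. Origin at the centre of its underside.
- thumb_knob: Bystander: small bronze thumb knob standing on its head with its screw upward, 24 mm diameter, 25 mm high. Origin at the centre of its underside.
Mind the look-alikes: they are no part of the job. Several things have the shape of the adapter; the one meant has the colours described above.

How it is judged:
On the way, in this order (a step that is already met when the one before it is completed fails the run):
1. the adapter is fully home on the spigot, its lower end on the shoulder (z of adapter in the frame of shoulder below 0.0025 m and horizontal distance between adapter and shoulder below 0.003 m and angle between the z axis of adapter and the z axis of shoulder, either way round below 0.06 rad), for 0.2 s.
2. the drawtube is drawn up until its line is level with the lip, and kept there (z of line in the frame of lip between -0.003 and 0.003 m), for 0.5 s.
At the end, for the whole second after the job is handed in: Fingers hold the drawtube (over 3 N), its line within 3 mm of the lip's level and at rest (under 5 mm/s); adapter home on the spigot: within 2.5 mm of the shoulder, centred within 3 mm, square within 0.06 rad; lens cap, filter cell and thumb knob within 20 mm of where they lay (all of step 1 and all of step 2 and velocity of joint drawtube between -0.005 and 0.005 m/s and contact force between the fingers and drawtube above 3 N and z of adapter in the frame of shoulder above -0.003 m and distance of each of lens_cap, filter_cell, thumb_knob from where it was at the start of the episode below 0.02 m); the arm keeps its last pose, push and grip.
It fails at once if the lens cap, filter cell or thumb knob is moved by more than 20 mm (distance of any of lens_cap, filter_cell, thumb_knob from where it was at the start of the episode above 0.02 m).
It also fails if it takes over 42 s, if anything falls off the work surface, if the arm or the gripper's body presses on something with over 40 N, if the wrist force passes 120 N, or if a joint passes its speed limit or range.

## Robot

A 7-joint arm with a two-finger parallel gripper is mounted at the origin on the work surface. World frame = base frame: x ahead of the robot, y to its left, z up, the work surface at z = 0. Lengths are in m, angles in rad, forces in N, time in s.
With the tool pointing down it reaches from about 0.425 to 0.875 m from the base axis. Payload 4.7 kg.
Tool frame: the origin (TCP) lies at the very end of the fingers, on their centre line; the grasp point (between the pads) lies 19 mm behind it; z points along the fingers, y is the line along which they close (so a half turn about z gives the same grasp; the last joint's range is limited). The gripper opens to 85 mm and grips with 20 to 120 N. Pads are 22 mm wide; open, the fingers measure 114 mm over their backs; the gripper's body (76 mm by 85 mm) begins 54 mm behind the grasp point. The pads swing forward as they close: fully open they stand 13 mm farther back than shut.
Start: joints at [1.152, 0.321, -0.07, 1.45, 0.023, 1.371, -0.057], TCP at [0.273, -0.59, 0.231] pointing down, gripper open.
Joint ranges: [-2.86, 2.86], [-0.3, 2.09], [-1.38, 1.24], [0.06, 2.45], [-1.56, 4.7], [0.09, 2.05], [-2.69, 2.69]. Speed limits (rad/s): [2.57, 2.57, 3.14, 3.14, 3.14, 3.14, 3.14].

## Interface

Orientations are given as a 3x3 rotation matrix whose columns are the frame's x, y, z axes.
In Python, from station import r gives the robot as it stands.
- The arm moves only by the tool carry_out, never from a script. Its argument "increments" is a list of rows, each a list of 4 numbers: the shift along the tool's x, y, z scaled (see below), then the turn about the tool's z scaled (see below). In form: [[dx, dy, dz, twist], ...]. A call has exactly 10 rows; each row shifts and turns the commanded pose from where the row before left it, along the tool's axes as they then stand; what a row does not reach is not made up. The controller multiplies each number of a shift by 0.12 m and each number of a turn by 60 degrees. A row lasts 1/10 s, in which the tool goes at most 50 mm and 8.59 degrees, less where a joint would pass 70% of its speed; a pose out of reach is approached as far as the arm can. A call with a number of a shift or a turn outside -1 to 1 is refused whole. A call with a gripper value outside its range is refused whole. "gripper" is the opening, from -1 (shut) to 1 (fully open), set as the call begins (left out, the last holds). The fingers move at their own pace and stop on an object; the grip force is fixed at half the most. Time passes only in rows, so rows that do not move let the fingers close, or fill a call up. It gives the time, the measured TCP pose, the force, the opening and the grip force at its end, in the units of the state.
- r.state(): the state, without advancing time (a new reading comes with each control period).
- r.get_image(name): name is "side" or "top"; returns the picture (400x640x3 uint8, blue, green, red); there is no depth.
- r.camera_info(name): a dict with "intrinsics" (3x3 intrinsics, pixels), "extrinsics" (4x4, takes a point from world to camera coordinates). Camera axes: x right, y down, z forward; pixel columns grow to the right and rows downward; lengths in m; the calibration is good to about 2 mm. A picture is of the moment at which its call begins. camera_info takes no time and is no camera call.
- r.hand_in(): hands the job in; it is judged then, once.
The state is a dict: "t": time; "joint_positions": joint angles; "dq": joint speeds; "effort": joint torques, N m; "eef_pos": TCP position; "tcp_rot": TCP orientation; "contact_force": force on the tool from outside, world axes, zero at the start; "moment": the same for the moment, N m; "finger_gap": finger opening in m; "grasp_force": force on a finger pad.
Only numpy, scipy, OpenCV 4.12 (cv2) and the standard library are available. Lean on these libraries where they do the work, as an engineer would, in place of code of your own. Each camera call takes 0.05 s, during which the arm holds its last target. There are 200 camera calls.

## Working session

There is one attempt and no reset: what is moved stays moved. The work goes in short steps, Python scripts to look and compute and a tool call to move; the robot and the scene stay as the last step left them, time stands still between calls to the robot, and variables do not carry over. Pictures are saved under pics/ and viewed, at most 10 in all, crops included, and the job is handed in when it is done.

Besides the shell and the picture viewer there is one more tool, called after "Call:" by a JSON object that holds its "api" and its "payload". carry_out: Moves the arm, as the interface text tells. Its arguments: {"type":"object","properties":{"increments":{"type":"array","items":{"type":"array","items":{"type":"number"}}},"gripper":{"type":"number"}},"required":["increments"]}

```bash
mkdir -p pics; ls; python3 - <<'E'
from station import r
import cv2,numpy as np
np.set_printoptions(precision=4,suppress=True)
for n in("side","top"):
    im=r.get_image(n);cv2.imwrite(f"pics/{n}0.png",im)
    c=r.camera_info(n);print(n,np.array(c["intrinsics"]),np.array(c["extrinsics"]))
s=r.state()
for k in("t","eef_pos","tcp_rot","contact_force","finger_gap"):print(k,s[k])
E
```

```text
pics
side [[381.5824   0.     314.2502]
 [  0.     381.5824 200.3225]
 [  0.       0.       1.    ]] [[-0.9806 -0.1955  0.014   0.553 ]
 [-0.1434  0.6669 -0.7312  0.2428]
 [ 0.1337 -0.719  -0.682   0.8791]
 [ 0.      0.      0.      1.    ]]
top [[391.2402   0.     321.5498]
 [  0.     391.2402 198.5445]
 [  0.       0.       1.    ]] [[-0.0108 -0.9999 -0.0009 -0.0971]
 [-0.9742  0.0107 -0.2255  0.5974]
 [ 0.2255 -0.0015 -0.9743  0.8103]
 [ 0.      0.      0.      1.    ]]
t 0.1
eef_pos [ 0.2724 -0.5896  0.2303]
tcp_rot [[ 0.9078  0.4195 -0.0008]
 [ 0.4195 -0.9078  0.0015]
 [-0.0001 -0.0017 -1.    ]]
contact_force [0.0108 0.2599 0.1353]
finger_gap 0.08534182316015401
```

View pics/side0.png

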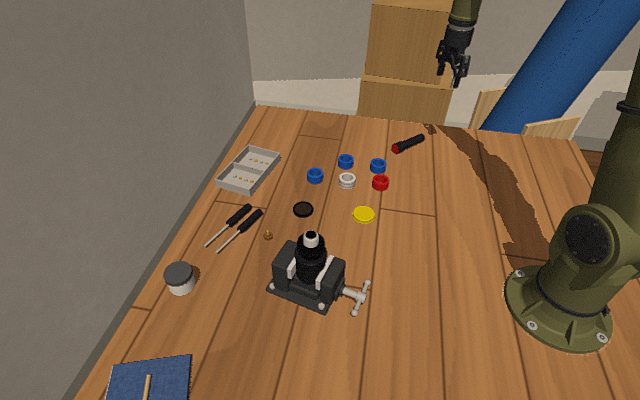

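View pics/top0.png

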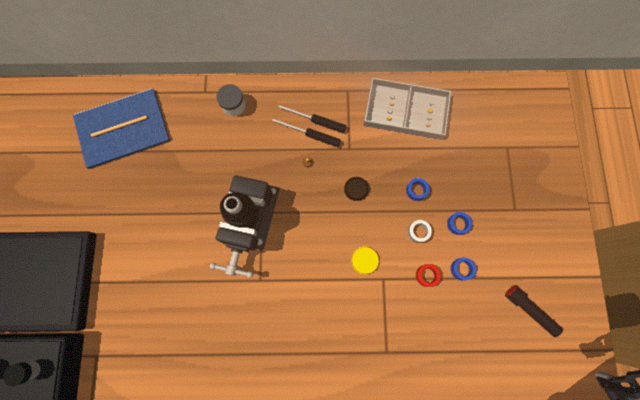

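The pictures show the silver ring (adapter) at top (421,231) / side (347,181). The spigot is at top (234,205) / side (311,238). The lens cap, filter cell and knob are at top (365,260), (356,188) and (307,161).

```bash
cat >h.py <<'E'
from station import r
import cv2,numpy as np
np.set_printoptions(precision=4,suppress=True)
def cam(n):
    c=r.camera_info(n);return np.array(c["intrinsics"]),np.array(c["extrinsics"])
def cast(n,uv,z):
    K,E=cam(n);R,t=E[:3,:3],E[:3,3];o=-R.T@t
    d=R.T@np.linalg.solve(K,[*uv,1]);return o+d*(z-o[2])/d[2]
def proj(n,p):
    K,E=cam(n);q=K@(E[:3,:3]@p+E[:3,3]);return q[:2]/q[2]
def tri(a,b):
    A=[]
    for n,uv in(("side",a),("top",b)):
        K,E=cam(n);P=K@E[:3];A+=[uv[0]*P[2]-P[0],uv[1]*P[2]-P[1]]
    v=np.linalg.svd(np.array(A))[2][-1];return v[:3]/v[3]
def blob(im,seed,w,smax=60,vmin=120):
    "silver blob near seed: hull centre (px), bbox"
    h=cv2.cvtColor(im,cv2.COLOR_BGR2HSV);m=cv2.inRange(h,(0,0,vmin),(180,smax,255))
    k=np.zeros_like(m);x,y=seed;k[y-w:y+w,x-w:x+w]=255;m&=k
    cs=cv2.findContours(m,cv2.RETR_EXTERNAL,cv2.CHAIN_APPROX_NONE)[0]
    c=max(cs,key=cv2.contourArea);M=cv2.moments(cv2.convexHull(c))
    return np.array([M["m10"],M["m01"]])/M["m00"],cv2.boundingRect(c)
E
python3 - <<'E'
from h import *
S=cv2.imread("pics/side0.png");T=cv2.imread("pics/top0.png")
a,ba=blob(S,(347,181),16);b,bb=blob(T,(421,231),18)
print("adapter",a,ba,b,bb,cast("side",a,.014),cast("top",b,.014),tri(a,b))
for v in(120,150):
    a,ba=blob(S,(311,238),10,vmin=v);b,bb=blob(T,(234,205),14,vmin=v)
    print("spigot",a,ba,b,bb,cast("side",a,.183),cast("top",b,.183),tri(a,b))
f=lambda im,x,y,w:cv2.resize(im[y-w:y+w,x-w:x+w],(390,390),interpolation=cv2.INTER_NEAREST)
cv2.imwrite("pics/c0.png",np.hstack([f(S,311,240,30),f(T,236,208,30)]))
E
```

```text
adapter [346.7679 180.1745] (339, 173, 17, 16) [419.5193 230.727 ] (409, 220, 22, 22) [ 0.5274 -0.3284  0.014 ] [ 0.529  -0.3323  0.014 ] [ 0.5287 -0.3331  0.0103]
spigot [310.7913 239.3243] (304, 232, 15, 16) [231.2965 203.843 ] (224, 196, 16, 17) [0.5587 0.0754 0.183 ] [0.5611 0.0717 0.183 ] [0.5606 0.0724 0.1798]
spigot [310.4554 239.956 ] (304, 233, 14, 15) [231.0135 203.7321] (224, 197, 15, 15) [0.559  0.0772 0.183 ] [0.5614 0.0722 0.183 ] [0.5611 0.0732 0.1787]
```

View pics/c0.png

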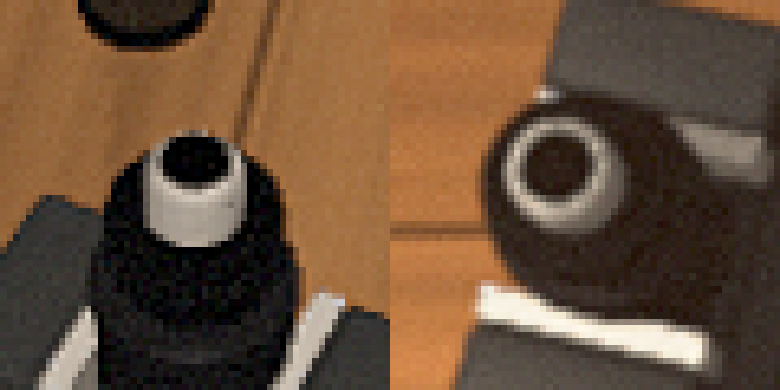

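Both views agree to about 4 mm: the adapter is near (0.529,-0.332) and the spigot near (0.561,0.072). The crop shows a bare spigot on the black collar. I'm moving over the adapter now.

Call:
{"api": "carry_out", "payload": {"increments": [[0.285,-0.105,0,0],[0.285,-0.105,0,0],[0.285,-0.105,0,0],[0.285,-0.105,0,0],[0.285,-0.105,0,0],[0.285,-0.105,0,0],[0.285,-0.105,0,0],[0.285,-0.105,0,0],[0.285,-0.105,0,0],[0.285,-0.105,0,0]], "gripper": 1}}

```text
t: 1.1
eef_pos: [0.5308, -0.331, 0.2309]
tcp_rot: [[0.908, 0.419, -0.001], [0.419, -0.908, 0.0], [-0.001, -0.001, -1.0]]
contact_force: [0.8, -0.2, -0.3]
finger_gap: 0.0856
grasp_force: 0.0
```

Call:
{"api": "carry_out", "payload": {"increments": [[0,0,0.12,-0.11],[0,0,0.12,-0.11],[0,0,0.12,-0.11],[0,0,0.12,0],[0,0,0.12,0],[0,0,0.12,0],[0,0,0.12,0],[0,0,0,0],[0,0,0,0],[0,0,0,0]]}}

```text
t: 2.1
eef_pos: [0.5308, -0.3326, 0.1314]
tcp_rot: [[0.712, 0.702, 0.001], [0.702, -0.712, -0.001], [0.0, 0.002, -1.0]]
contact_force: [-0.2, -0.4, -0.2]
finger_gap: 0.0856
grasp_force: 0.0
```

Call:
{"api": "carry_out", "payload": {"increments": [[0,-0.01,0.17,0],[0,0,0.17,0],[0,0,0.17,0],[0,0,0.17,0],[0,0,0.17,0],[0,0,0.11,0],[0,0,0.05,0],[0,0,0.04,0],[0,0,0,0],[0,0,0,0]]}}

```text
t: 3.1
eef_pos: [0.53, -0.3318, 0.0054]
tcp_rot: [[0.712, 0.702, 0.001], [0.702, -0.712, -0.001], [0.0, 0.001, -1.0]]
contact_force: [0.2, -0.2, -0.3]
finger_gap: 0.0855
grasp_force: 0.0
```

```bash
python3 - <<'E'
from h import *
S=r.get_image("side");T=r.get_image("top")
s=r.state();print(s["eef_pos"],s["contact_force"])
p=np.array(s["eef_pos"]);print(proj("side",p),proj("top",p))
f=lambda im,x,y,w:cv2.resize(im[y-w:y+w,x-w:x+w],(390,390),interpolation=cv2.INTER_NEAREST)
cv2.imwrite("pics/c1.png",np.hstack([f(S,347,175,30),f(T,425,230,30)]))
E
```

```text
[ 0.53   -0.3318  0.0055] [-0.3358  0.7162 -0.4592]
[345.8939 181.4868] [418.4037 230.8346]
```

View pics/c1.png

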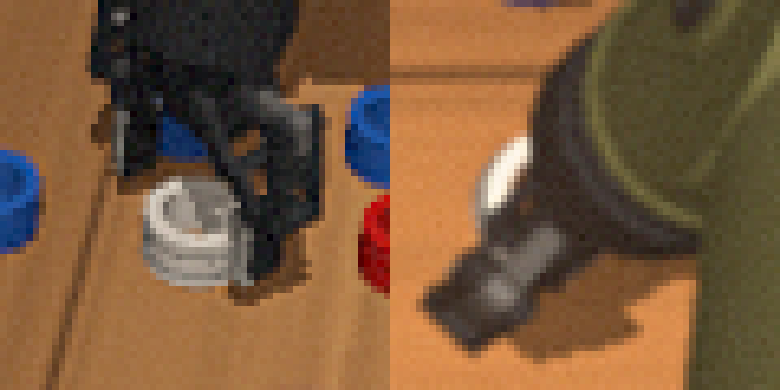

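The crop shows the fingers on either side of the silver ring, so I'm closing on it and lifting a little.

Call:
{"api": "carry_out", "payload": {"increments": [[0,0,0,0],[0,0,0,0],[0,0,0,0],[0,0,0,0],[0,0,0,0],[0,0,0,0],[0,0,0,0],[0,0,0,0],[0,0,0,0],[0,0,0,0]], "gripper": -1}}

```text
t: 4.2
eef_pos: [0.53, -0.3318, 0.0053]
tcp_rot: [[0.712, 0.702, 0.001], [0.702, -0.712, -0.001], [0.0, 0.001, -1.0]]
contact_force: [-0.1, -0.6, 5.8]
finger_gap: 0.0488
grasp_force: 62.5
```

Call:
{"api": "carry_out", "payload": {"increments": [[0,0,-0.1,0],[0,0,-0.2,0],[0,0,-0.25,0],[0,0,-0.25,0],[0,0,-0.25,0],[0,0,-0.25,0],[0,0,-0.25,0],[0,0,-0.25,0],[0,0,-0.1,0],[0,0,0,0]]}}

```text
t: 5.2
eef_pos: [0.5301, -0.3317, 0.2343]
tcp_rot: [[0.712, 0.702, 0.003], [0.702, -0.712, -0.002], [0.001, 0.003, -1.0]]
contact_force: [0.3, -0.2, -1.5]
finger_gap: 0.0486
grasp_force: 62.2
```

Call:
{"api": "carry_out", "payload": {"increments": [[0.255,-0.222,0,0],[0.255,-0.222,0,0],[0.255,-0.222,0,0],[0.255,-0.222,0,0],[0.255,-0.222,0,0],[0.255,-0.222,0,0],[0.255,-0.222,0,0],[0.255,-0.222,0,0],[0,0,0,0],[0,0,0,0]]}}

```text
t: 6.2
eef_pos: [0.5529, -0.0067, 0.2305]
tcp_rot: [[0.71, 0.704, -0.003], [0.704, -0.71, -0.0], [-0.002, -0.002, -1.0]]
contact_force: [-0.4, -0.4, -0.9]
finger_gap: 0.049
grasp_force: 62.2
```

```bash
python3 - <<'E'
from h import *
S=r.get_image("side");T=r.get_image("top");cv2.imwrite("pics/side2.png",S);cv2.imwrite("pics/top2.png",T)
s=r.state();p=np.array(s["eef_pos"]);print(p)
u=proj("side",p).astype(int);v=proj("top",p).astype(int);print(u,v)
f=lambda im,x,y,w:cv2.resize(im[max(0,y-w):y+w,x-w:x+w],(390,390),interpolation=cv2.INTER_NEAREST)
cv2.imwrite("pics/c2.png",np.hstack([f(S,u[0],u[1]+10,45),f(T,v[0]-10,v[1],45)]))
E
```

```text
[ 0.5533 -0.0093  0.2309]
[321 194] [269 201]
```

View pics/c2.png

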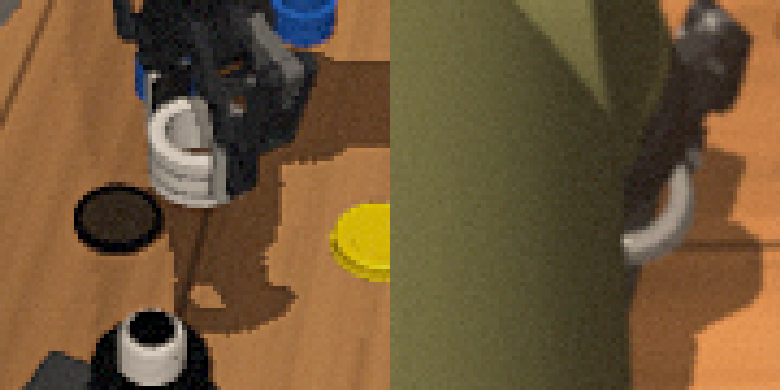

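The side crop shows the adapter held upright, with its left edge near column 310 and its bottom near row 207. The spigot is below it. The arm hides the top view, so I'll measure both in the side view at their known heights.

```bash
cat >>h.py <<'E'
def ext(im,x0,x1,y0,y1,vmin):
    "silver extents in a window: left, right, bottom edge (px, pixel-edge minus .5)"
    h=cv2.cvtColor(im,cv2.COLOR_BGR2HSV)[y0:y1,x0:x1]
    m=cv2.inRange(h,(0,0,vmin),(180,60,255))
    n,l,st,_=cv2.connectedComponentsWithStats(m);k=1+np.argmax(st[1:,4]);x,y,w,hh,_=st[k]
    return x+x0-.5,x+w+x0-.5,y+hh+y0-.5
def centre(left,right,bot,z,rad):
    "axis from left/right or left only, front bottom edge at height z"
    K,E=cam("side");o=-E[:3,:3].T@E[:3,3]
    c=(left+right)/2 if right else left+8
    for _ in range(6):
        q=cast("side",(c,bot),z);d=q-o;d[2]=0;d/=np.linalg.norm(d);p=q+d*rad
        if not right:
            dep=(E[:3,:3]@p+E[:3,3])[2];c=left+K[0,0]*rad/dep
    return p
E
python3 - <<'E'
from h import *
S0=cv2.imread("pics/side0.png");S=cv2.imread("pics/side2.png")
for v in(110,130,150):
    e=ext(S0,298,324,228,256,v);print("spigot",e,centre(*e,.172,.016))
    e0=ext(S0,331,363,165,197,v);print("adapter0",e0,centre(*e0,0,.0255),centre(e0[0],None,e0[2],0,.0255))
    e=ext(S,300,326,180,215,v);print("held",e,centre(e[0],None,e[2],.2309-.0053,.0255))
E
```

```text
spigot (np.float64(303.5), np.float64(318.5), np.float64(247.5)) [0.5588 0.0716 0.172 ]
adapter0 (np.float64(338.5), np.float64(355.5), np.float64(188.5)) [ 0.5245 -0.3314  0.    ] [ 0.5254 -0.3312 -0.    ]
held (np.float64(309.5), np.float64(325.5), np.float64(206.5)) [ 0.5517 -0.0051  0.2256]
spigot (np.float64(303.5), np.float64(317.5), np.float64(247.5)) [0.5598 0.0719 0.172 ]
adapter0 (np.float64(338.5), np.float64(355.5), np.float64(188.5)) [ 0.5245 -0.3314  0.    ] [ 0.5254 -0.3312 -0.    ]
held (np.float64(309.5), np.float64(325.5), np.float64(206.5)) [ 0.5517 -0.0051  0.2256]
spigot (np.float64(303.5), np.float64(317.5), np.float64(247.5)) [0.5598 0.0719 0.172 ]
adapter0 (np.float64(338.5), np.float64(355.5), np.float64(183.5)) [ 0.5277 -0.3548  0.    ] [ 0.529  -0.3546  0.    ]
held (np.float64(309.5), np.float64(325.5), np.float64(206.5)) [ 0.5517 -0.0051  0.2256]
```

Call:
{"api": "carry_out", "payload": {"increments": [[0.099,-0.082,0,0],[0.099,-0.082,0,0],[0.099,-0.082,0,0],[0.099,-0.082,0,0],[0.1,-0.083,0,0],[0,0,0.05,0],[0,0,0.05,0],[0,0,0.05,0],[0,0,0,0],[0,0,0,0]]}}

```text
t: 7.3
eef_pos: [0.5617, 0.0681, 0.2141]
tcp_rot: [[0.713, 0.701, -0.001], [0.701, -0.713, -0.0], [-0.001, -0.0, -1.0]]
contact_force: [-0.4, -0.2, -0.0]
finger_gap: 0.0483
grasp_force: 62.2
```

```bash
python3 - <<'E'
from h import *
s=r.state();p=np.array(s["eef_pos"]);print(p)
S=r.get_image("side");T=r.get_image("top");cv2.imwrite("pics/side3.png",S)
for _ in range(3):print(np.array(r.state()["eef_pos"]),r.get_image("side").shape)
u=proj("side",p).astype(int);v=proj("top",p).astype(int);print(u,v)
f=lambda im,x,y,w:cv2.resize(im[max(0,y-w):y+w,x-w:x+w],(390,390),interpolation=cv2.INTER_NEAREST)
cv2.imwrite("pics/c3.png",np.hstack([f(S,u[0],u[1]+10,30),f(T,v[0],v[1],30)]))
E
```

```text
[0.5617 0.0681 0.2141]
[0.562  0.0687 0.2147] (400, 640, 3)
[0.562  0.0689 0.2148] (400, 640, 3)
[0.562  0.069  0.2148] (400, 640, 3)
[310 226] [229 199]
```

View pics/c3.png

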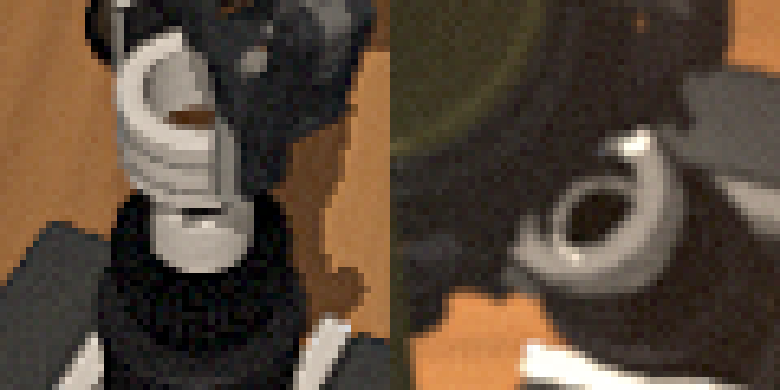

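Held directly above: side crop has adapter left edge at crop 117 and spigot 150–250, so columns agree. In the top crop the spigot bore shows inside the ring.

```bash
python3 - <<'E'
from h import *
S=cv2.imread("pics/side3.png");S0=cv2.imread("pics/side0.png")
g=lambda im:cv2.cvtColor(im,cv2.COLOR_BGR2GRAY)
print(g(S)[230:252,306:314:2].T)
print(g(S)[222:228,294:302],g(S)[240:244,298:324])
e=(297.5,None,236.5)
for b in(236.0,236.5,237.0):print(b,centre(297.6,None,b,.2148-.0053,.0255))
print(centre(302.9,318.3,247.5,.172,.016))
sp=np.array([.5595,.072])
for z in(.194,.2095,.2375):print(z,proj("top",np.array([*sp,z])))
c=np.array([(594-390)/6.5+199,215/6.5+169])-.5;print("top spigot rim",c,cast("top",c,.194))
E
```

```text
[[155 112 168 165 141 107 167 146 125 195 175 163 164 165 159 163 144  10
    0   1  17   4]
 [160 126 151 169 163 112 172 164  36 109 127 178 169 171 169 164 167 150
    0  17   0   1]
 [159 128 152 167 163 118 168 167  12 101 162 187 171 171 167 163 170 180
    0   0   6  20]
 [124 105 111 124 125 126 151 170  23 130 202 185 169 172 165 165 173 164
    0   1  20   2]]
[[112 116 108 117 161 204 198 194]
 [112 113 114 110 116 189 203 201]
 [111 112 113 109 104 151 205 204]
 [114 116 113 108 106 133 175 201]
 [111 114 112 114 111 105 138 157]
 [105 114 112 114 117 105 121 145]] [[  0  19   8   0  26  96 161 160 175 172 127 138 162 218 202 131 126 116
  105 107  97   2   0   6   0  13]
 [ 13  11  26   0  22  96 156 160 163 170 178 190 187 184 185 183 172 160
  110 105  95   0   3   7  13   4]
 [  5  17   9  11  11  94 152 156 164 169 169 170 171 167 169 168 164 158
  155 133  77   4  13   1  18   7]
 [  8  10   7   4   5  82 159 156 165 168 171 169 171 174 172 165 157 156
  149 128  70   0  16   8  11   1]]
236.0 [0.5618 0.0649 0.2095]
236.5 [0.5615 0.0662 0.2095]
237.0 [0.5612 0.0674 0.2095]
[0.5596 0.0718 0.172 ]
0.194 [229.7809 203.4633]
0.2095 [227.8807 201.6974]
0.2375 [224.2418 198.3158]
top spigot rim [229.8846 201.5769] [0.5632 0.072  0.194 ]
```

Call:
{"api": "carry_out", "payload": {"increments": [[0.018,-0.018,0,0],[0,0,0,0],[0,0,0.03,0],[0,0,0.03,0],[0,0,0.03,0],[0,0,0.03,0],[0,0,0.03,0],[0,0,0.03,0],[0,0,0,0],[0,0,0,0]]}}

```text
t: 8.55
eef_pos: [0.5614, 0.0717, 0.1925]
tcp_rot: [[0.712, 0.702, -0.001], [0.702, -0.712, -0.001], [-0.001, -0.0, -1.0]]
contact_force: [-2.1, -1.7, -1.8]
finger_gap: 0.0487
grasp_force: 62.2
```

Call:
{"api": "carry_out", "payload": {"increments": [[-0.01,0,0,0],[0,0,0.02,0],[0,0,0.02,0],[0,0,0.02,0],[0,0,0,0],[0,0,0,0],[0,0,0,0],[0,0,0,0],[0,0,0,0],[0,0,0,0]]}}

```text
t: 9.55
eef_pos: [0.561, 0.0713, 0.1857]
tcp_rot: [[0.712, 0.702, 0.0], [0.702, -0.712, -0.0], [0.0, 0.0, -1.0]]
contact_force: [-0.5, -0.1, -0.5]
finger_gap: 0.0486
grasp_force: 62.2
```

Call:
{"api": "carry_out", "payload": {"increments": [[0,0,0.015,0],[0,0,0.015,0],[0,0,0.015,0],[0,0,0.01,0],[0,0,0.005,0],[0,0,0,0],[0,0,0,0],[0,0,0,0],[0,0,0,0],[0,0,0,0]]}}

```text
t: 10.55
eef_pos: [0.561, 0.0713, 0.1785]
tcp_rot: [[0.712, 0.702, 0.0], [0.702, -0.712, -0.0], [-0.0, 0.0, -1.0]]
contact_force: [0.2, 0.5, -1.5]
finger_gap: 0.0485
grasp_force: 62.2
```

Call:
{"api": "carry_out", "payload": {"increments": [[0,0,0.005,0],[0,0,0.005,0],[0,0,0,0],[0,0,0,0],[0,0,0,0],[0,0,0,0],[0,0,0,0],[0,0,0,0],[0,0,0,0],[0,0,0,0]]}}

```text
t: 11.55
eef_pos: [0.561, 0.0713, 0.1773]
tcp_rot: [[0.712, 0.702, -0.0], [0.702, -0.712, -0.0], [-0.0, 0.0, -1.0]]
contact_force: [-0.5, -0.1, 0.1]
finger_gap: 0.0484
grasp_force: 62.4
```

Call:
{"api": "carry_out", "payload": {"increments": [[0,0,0,0],[0,0,0,0],[0,0,0,0],[0,0,0,0],[0,0,0,0],[0,0,0,0],[0,0,0,0],[0,0,0,0],[0,0,0,0],[0,0,0,0]], "gripper": 1}}

```text
t: 12.55
eef_pos: [0.561, 0.0713, 0.1773]
tcp_rot: [[0.712, 0.702, 0.0], [0.702, -0.712, -0.0], [-0.0, 0.0, -1.0]]
contact_force: [-1.1, -0.2, -0.8]
finger_gap: 0.0853
grasp_force: 0.0
```

```bash
python3 - <<'E'
from h import *
S=r.get_image("side");T=r.get_image("top");cv2.imwrite("pics/side4.png",S)
p=np.array(r.state()["eef_pos"]);print(p)
print([proj("side",np.array([.5596,.0718,z])) for z in(.172,.2)])
f=lambda im,x,y,w:cv2.resize(im[max(0,y-w):y+w,x-w:x+w],(390,390),interpolation=cv2.INTER_NEAREST)
cv2.imwrite("pics/c4.png",np.hstack([f(S,311,240,30),f(T,236,205,30)]))
E
```

```text
[0.561  0.0713 0.1773]
[array([310.6612, 241.4875]), array([310.7664, 232.3131])]
```

View pics/c4.png

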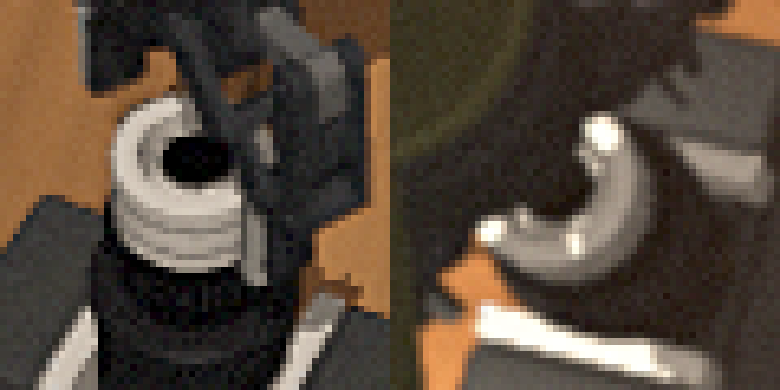

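Side crop: the adapter's front bottom edge is at row ≈251.8, against an expected 251 for home on the shoulder, so it is seated. Next I'll work out the real tip height relative to the TCP for the collar grip.

```bash
python3 - <<'E'
from h import *
y=np.array([.702,-.712])
for tcp,half,w in(((.561,.0713),.043,(320.2,253.8)),((.562,.069),.025,(317,237))):
  for z in(.16,.17,.18,.19,.2,.21,.22):
    q=np.array(tcp)-half*y;print(half,z,proj("side",np.array([*q,z])),w)
E
```

```text
0.043 0.16 [321.6019 258.814 ] (320.2, 253.8)
0.043 0.17 [321.7378 255.671 ] (320.2, 253.8)
0.043 0.18 [321.8762 252.4712] (320.2, 253.8)
0.043 0.19 [322.0171 249.2129] (320.2, 253.8)
0.043 0.2 [322.1605 245.8947] (320.2, 253.8)
0.043 0.21 [322.3067 242.5147] (320.2, 253.8)
0.043 0.22 [322.4556 239.0712] (320.2, 253.8)
0.025 0.16 [316.3888 251.9766] (317, 237)
0.025 0.17 [316.4765 248.825 ] (317, 237)
0.025 0.18 [316.5657 245.6172] (317, 237)
0.025 0.19 [316.6566 242.3518] (317, 237)
0.025 0.2 [316.7491 239.0274] (317, 237)
0.025 0.21 [316.8433 235.6421] (317, 237)
0.025 0.22 [316.9392 232.1944] (317, 237)
```

Measured: open tips sit at about TCP level, and they swing 6–8 mm lower when closed to about 50 mm. I'll go down to TCP z≈0.154, so the closed tips are at about 0.147, clear of the lip at 0.140.

Call:
{"api": "carry_out", "payload": {"increments": [[0,0,0.04,0],[0,0,0.04,0],[0,0,0.04,0],[0,0,0.04,0],[0,0,0.035,0],[0,0,0,0],[0,0,0,0],[0,0,0,0],[0,0,0,0],[0,0,0,0]]}}

```text
t: 13.65
eef_pos: [0.5611, 0.0713, 0.1541]
tcp_rot: [[0.712, 0.702, 0.0], [0.702, -0.712, -0.0], [0.0, 0.0, -1.0]]
contact_force: [-0.4, 0.6, 0.4]
finger_gap: 0.0851
grasp_force: 0.0
```

Call:
{"api": "carry_out", "payload": {"increments": [[0,0,0,0],[0,0,0,0],[0,0,0,0],[0,0,0,0],[0,0,0,0],[0,0,0,0],[0,0,0,0],[0,0,0,0],[0,0,0,0],[0,0,0,0]], "gripper": -1}}

```text
t: 14.65
eef_pos: [0.5613, 0.071, 0.1546]
tcp_rot: [[0.712, 0.702, 0.001], [0.702, -0.712, -0.001], [0.0, 0.001, -1.0]]
contact_force: [-1.2, -0.8, 5.2]
finger_gap: 0.0561
grasp_force: 63.3
```

Call:
{"api": "carry_out", "payload": {"increments": [[0,0,-0.01,0],[0,0,-0.03,0],[0,0,-0.035,0],[0,0,-0.035,0],[0,0,-0.035,0],[0,0,-0.035,0],[0,0,-0.035,0],[0,0,-0.025,0],[0,0,-0.01,0],[0,0,0,0]]}}

```text
t: 15.65
eef_pos: [0.5612, 0.0711, 0.1823]
tcp_rot: [[0.712, 0.702, 0.0], [0.702, -0.712, 0.0], [0.0, -0.0, -1.0]]
contact_force: [6.1, -0.3, -11.3]
finger_gap: 0.0554
grasp_force: 65.6
```

```bash
python3 - <<'E'
from h import *
S=r.get_image("side");T=r.get_image("top");cv2.imwrite("pics/side5.png",S)
s=r.state();print(s["eef_pos"],s["contact_force"],s["grasp_force"],s["finger_gap"])
K,E=cam("side");o=-E[:3,:3].T@E[:3,3];d=o[:2]-[.5596,.0718];d/=np.linalg.norm(d)
for z,R in((.14,.0235),(.14,.035),(.184,.029),(.202,.0255)):print(z,R,proj("side",np.array([*(np.array([.5596,.0718])+d*R),z])))
f=lambda im,x,y,w:cv2.resize(im[max(0,y-w):y+w,x-w:x+w],(390,390),interpolation=cv2.INTER_NEAREST)
cv2.imwrite("pics/c5.png",np.hstack([f(S,311,245,30),f(T,236,205,30)]))
E
```

```text
[0.5612 0.0711 0.1822] [  5.4382   0.5471 -10.7924] 65.62954187393188 0.05544180653297086
0.14 0.0235 [310.4456 260.2997]
0.14 0.035 [310.3942 264.7769]
0.184 0.029 [310.5791 248.6474]
0.202 0.0255 [310.6631 241.3219]
```

View pics/c5.png

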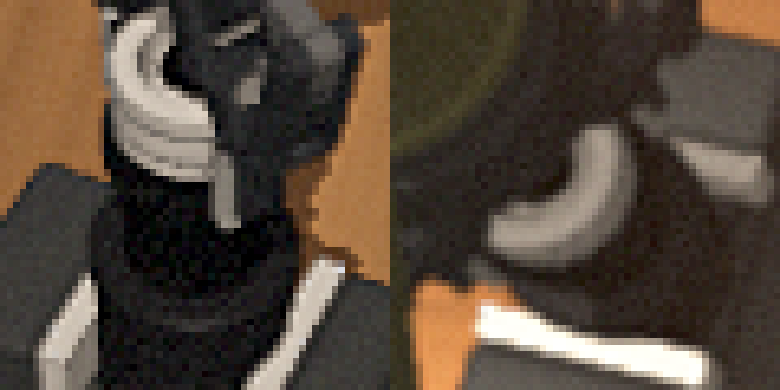

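The crop shows the tube drawn up with the adapter still seated, bottom edge at row ≈243, and no white at the lip yet. Travel so far is about 27–28 mm, so I'm raising it another 2 mm and measuring.

Call:
{"api": "carry_out", "payload": {"increments": [[0,0,-0.01,0],[0,0,-0.008,0],[0,0,0,0],[0,0,0,0],[0,0,0,0],[0,0,0,0],[0,0,0,0],[0,0,0,0],[0,0,0,0],[0,0,0,0]]}}

```text
t: 16.75
eef_pos: [0.5612, 0.0711, 0.1842]
tcp_rot: [[0.712, 0.702, -0.0], [0.702, -0.712, 0.0], [0.0, -0.0, -1.0]]
contact_force: [6.0, 0.6, -10.4]
finger_gap: 0.0559
grasp_force: 65.6
```

```bash
python3 - <<'E'
from h import *
A=cv2.imread("pics/side5.png");S=r.get_image("side");T=r.get_image("top");cv2.imwrite("pics/side6.png",S);cv2.imwrite("pics/top6.png",T)
s=r.state();print(s["eef_pos"],s["contact_force"],s["grasp_force"])
g=lambda im,x0=300,x1=320:cv2.cvtColor(im,cv2.COLOR_BGR2GRAY)[250:268,x0:x1].mean(1).round(1)
print(g(A));print(g(S));B=cv2.cvtColor(S,cv2.COLOR_BGR2GRAY);print(B[254:264,298:324])
for im in(cv2.imread("pics/side4.png"),A,S):print(cv2.cvtColor(im,cv2.COLOR_BGR2GRAY)[236:256,304:311].mean(1).round())
E
```

```text
[0.5612 0.071  0.1842] [  5.377   -0.1695 -10.1017] 65.63076138496399
[10.6  6.2  8.5  7.4  8.   8.3 10.8 15.  13.2 18.7 24.2 30.6 26.2 31.4
 35.2 30.4 20.  19. ]
[ 4.2  6.1  7.3  8.5 10.  13.   9.7 14.8 18.  30.3 46.8 28.2 26.8 31.
 37.6 29.4 19.3 20.7]
[[ 28  36  45   5  11   0  23  20   3   0  12  15   0   1   0  21   4  27
   11   0   0   3  12  21  27  37]
 [ 27  65 102  17  16   0   4   7   9   0  18   7   2  22  15  16   0   0
    3   0  10  11  17  51  25  31]
 [ 25  26  23   5  17   0   5   4   0  10   0   0   9  17  11  16  23  11
   15   1  16  11  34  34  29  19]
 [ 29  27  24  47  46  14   2   9   0  12  17   7   6   0   6   0   7   9
    0   4  32  55  47  26  34  37]
 [ 32  24  33  37  26  16   8   7   0  19  12  14   4   1   8   8  15  14
   44  18  49  27  27  23  25  29]
 [ 26  30  29  30  26  36  11  26  29  25  30   6  15  23  26  23  22  75
  107  16  29  22  27  30  31  33]
 [ 29  34  38  22  29  18  27  51  75  67  67  35  60  62  59  53  55  96
   25  30  34  33  30  21  34  18]
 [ 24  38  27  33  32  30  30  25  29  27  25  18  29  24  26  32  15  26
   36  36  32  31  20  35  27  20]
 [ 10  25  12  36  33  23  30  25  26  23  24  33  20  32  28  22  28  24
   30  26  30  31  28  33  17  10]
 [ 31  19  21  36  23  33  33  34  31  28  34  29  30  24  33  25  30  32
   35  42  37  30  13  24  29  13]]
[ 51.  78. 141. 191. 196. 201. 190. 159. 147. 131. 166. 162. 146. 143.
 158.  71.   3.  10.  10.  17.]
[135. 168. 162. 139. 148. 158.  69.   5.  11.  15.  16.  10.  15.  13.
   8.   5.  10.  10.   6.   8.]
[165. 164. 146. 135. 167. 116.   2.   9.  14.  16.  15.  11.  13.   9.
   3.   8.   9.   8.  10.   7.]
```

The white line has just shown at row 260, where the tube meets the lip, about half its width visible. That matches the 30 mm of travel. I'll check it's steady and hand in.

Call:
{"api": "carry_out", "payload": {"increments": [[0,0,0,0],[0,0,0,0],[0,0,0,0],[0,0,0,0],[0,0,0,0],[0,0,0,0],[0,0,0,0],[0,0,0,0],[0,0,0,0],[0,0,0,0]]}}

```text
t: 17.85
eef_pos: [0.5612, 0.0711, 0.1842]
tcp_rot: [[0.712, 0.702, -0.0], [0.702, -0.712, 0.0], [0.0, -0.0, -1.0]]
contact_force: [4.8, -0.5, -10.3]
finger_gap: 0.0559
grasp_force: 65.6
```

```bash
python3 - <<'E'
from h import *
S=r.get_image("side");s=r.state();print(s["eef_pos"],s["contact_force"])
print(cv2.cvtColor(S,cv2.COLOR_BGR2GRAY)[257:264,304:315].mean(1).round())
print(r.hand_in())
E
```

```text
[0.5612 0.0711 0.1842] [  7.0232   0.1368 -10.8539]
[ 7.  4. 19. 54. 26. 26. 33.]
the job is handed in; nothing more can be done
None
```

The adapter is home on the spigot, and the drawtube is drawn up about 30 mm and held steady with its white line at the lip; I handed the job in at about 18 s, but no verdict was returned.

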